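# Clear the stuck plug from the mailing tube at the print stall

## Task

The open mailing tube in the packing stand has its white end plug stuck inside. Take the plain straight wooden dowel from the tool rack and push the plug down with it, out of the tube's bottom end, so that the plug lies in the tray of the stand. Leave the dowel standing in the tube, its collar resting on the rim.

Things in the scene. Friction and masses are not known exactly. Their poses are not given: they have to be found in the camera images.
- dowel: Push dowel, plain wood, 150 g: straight round bar, 28 mm diameter, 145 mm long, with one round collar 70 mm wide. Origin: centre of the lower tip; z up along the bar. Shaft to 80 mm, collar 80 to 90 mm, straight handle to grip 90 to 145 mm. Starts upright, hanging by its collar in one of the rack's three holes, tip 20 mm above the table, up to 7 mm off the hole's centre.
- rack: Fixed wooden tool rack, board top 100 mm high, 90 x 300 mm. Origin: on the table under its middle hole. Three 45 mm holes 95 mm apart along its y axis (within 15 degrees of world y). The other two holes hold bystanders with like collars, a ball-topped tool and one whose handle widens upwards (to 40 mm wide, 65 mm above the board): fingers closing along x clear them.
- stand: Fixed stand with the open tube. Origin: on the table under the tube's centre; z up. Vertical cardboard tube, bore 44 mm, outside 54 mm, from 70 to 150 mm height. Below: tray 110 mm square, floor 10 mm high, walls 12 mm over it; two uprights to 110 mm. With the collar on the rim the dowel's tip is level with the tube's bottom end: plug out. A like stand near by has a white-capped tube: not used.
- plug: Stuck end plug, white plastic, round, 40 mm diameter, 34 mm high, 35 g. Origin: centre of its underside, z up. Starts in the stand's tube, underside 91 mm and top 125 mm above the table (25 mm below the rim), held by three small sprung nubs in the bore; about 6 N starts it, up to 20 N if pushed well off-centre, then 1 to 4 N; it drops out after about 32 mm of push.
There are look-alikes about, which are no part of the job. Leave any yellow look-alike of the stand alone.

How it is judged:
By the outcome, as a careful person would: the job done as asked, in the order asked, and still so for the second after the job is handed in, with the robot touching nothing.
It also fails if it takes over 48 s, if anything falls off the work surface, if the arm or the gripper's body presses on something with over 40 N, if the wrist force passes 120 N, or if a joint passes its speed limit or range.

## Robot

A 6-joint arm with a two-finger parallel gripper is mounted at the origin on the work surface. World frame = base frame: x ahead of the robot, y to its left, z up, the work surface at z = 0. Lengths are in m, angles in rad, forces in N, time in s.
With the tool pointing down it reaches from about 0.4 to 0.925 m from the base axis. Payload 12.5 kg.
Tool frame: the origin (TCP) lies midway between the tips of the shut fingers; the grasp point (between the pads) lies 19 mm behind it; z points along the fingers, y is the direction in which the jaws open and shut (so a half turn about z gives the same grasp; the last joint's range is limited). The gripper opens to 95 mm and grips with 3 to 60 N. Pads are 20 mm wide; open, the fingers measure 119 mm over their backs; the gripper's body (75 mm by 180 mm) begins 59 mm behind the grasp point.
Start: joints at [-1.364, 0.491, 1.559, -0, 1.092, -0.106], TCP at [0.192, -0.595, 0.215] pointing down, gripper open.
Joint ranges: [-3.1, 3.1], [-0.84, 2.19], [0.05, 2.79], [-1.13, 4.28], [0.06, 2.93], [-2.69, 2.69]. Speed limits (rad/s): [2.22, 2.22, 2.79, 3.14, 3.14, 3.14].

## Interface

Orientations are given as a unit quaternion [w, x, y, z].
In Python, from bench import ctrl, get_image, get_calibration gives the robot as it stands.
- The arm moves only by the tool drive_tool, never from a script. Its argument "motion" is text: rows parted by semicolons, each of 4 numbers parted by spaces: the shift along the world's x, y, z in cm, then the turn about the world's z in rad. In form: tx ty tz spin; .... A call has 1 to 8 rows; each row shifts and turns the commanded pose from where the row before left it; what a row does not reach is not made up. A row lasts 1/10 s, in which the tool goes at most 50 mm and 8.59 degrees, less where a joint would pass 70% of its speed; a pose out of reach is approached as far as the arm can. A call with a gripper value outside its range is refused whole. "gripper" is the gripper command: -1 is fully open, 1 is shut, values between are in proportion, set as the call begins (left out, the last holds). The fingers move at their own pace and stop on an object; "grip_force" is the grip in N (left out, the last holds). Time passes only in rows, so rows that do not move let the fingers close. It gives the time, the measured TCP pose, the force and the opening at its end, in the units of the state.
- ctrl.state(): the state, without advancing time (a new reading comes with each control period).
- get_image(name): name is "side" or "top" or "wrist"; returns the picture (384x512x3 uint8, red, green, blue); there is no depth.
- get_calibration(name): a dict with "fx", "fy", "cx", "cy" (pixels), "xyz" and "attitude" of the camera in the world. Camera axes: x right, y down, z forward; pixel columns grow to the right and rows downward; lengths in m; the calibration is good to about 2 mm. The wrist camera is an equidistant fisheye: a pixel r from the principal point sees the ray r / f radians off the axis. A picture is of the moment at which its call begins: read the wrist's pose just before it. get_calibration takes no time and is no camera call; for the wrist camera it gives the pose at the moment of the call.
- ctrl.sign_off(): hands the job in, once; it reports no verdict.
The state is a dict: "time": time; "joints": joint angles; "joint_vel": joint speeds; "effort": joint torques, N m; "tcp_pos": TCP position; "eef_rot": TCP orientation; "wrist_force": force on the tool from outside, world axes, zero at the start; "moment": the same for the moment, N m; "opening": finger opening in m.
Only numpy, scipy, OpenCV 4.12 (cv2) and the standard library are available. Lean on these libraries where they do the work, as an engineer would, in place of code of your own. Each camera call takes 0.05 s, during which the arm holds its last target. There are 200 camera calls.

## Working session

There is one attempt and no reset: what is moved stays moved. The work goes in short steps, Python scripts to look and compute and a tool call to move; the robot and the scene stay as the last step left them, time stands still between calls to the robot, and variables do not carry over. Pictures are saved under pics/ and viewed, about 8 in all and at most 12, crops included, and the job is handed in when it is done.

Besides the shell and the picture viewer there is one more tool, called after ">>>" as name(argument=value, ...) on one line, values as JSON. drive_tool: Moves the arm, as the interface text tells. Its arguments: {"type":"object","properties":{"motion":{"type":"string"},"gripper":{"type":"number"},"grip_force":{"type":"number"}},"required":["motion"]}

```bash
mkdir -p pics; ls; cat > h.py <<'E'
import numpy as np, cv2
from bench import ctrl, get_image, get_calibration
from scipy.spatial.transform import Rotation as R
def rot(c):
    a=np.array(c["attitude"],float)
    return a if a.shape==(3,3) else R.from_quat(a,scalar_first=True).as_matrix()
def ray(c,u,v,fish=False):
    x=(u-c["cx"])/c["fx"]; y=(v-c["cy"])/c["fy"]
    if fish:
        t=np.hypot(x,y); s=np.sin(t)/max(t,1e-9); d=np.array([x*s,y*s,np.cos(t)])
    else: d=np.array([x,y,1.])
    return rot(c)@d
def at(c,u,v,z,fish=False):
    d=ray(c,u,v,fish); p=np.array(c["xyz"]); return p+d*(z-p[2])/d[2]
def proj(c,P,fish=False):
    q=rot(c).T@(np.array(P)-np.array(c["xyz"]))
    if fish:
        r=np.hypot(q[0],q[1]); t=np.arctan2(r,q[2]); return c["cx"]+c["fx"]*t*q[0]/r, c["cy"]+c["fy"]*t*q[1]/r
    return c["cx"]+c["fx"]*q[0]/q[2], c["cy"]+c["fy"]*q[1]/q[2]
def snap(n,f): 
    im=get_image(n); cv2.imwrite(f,im[:,:,::-1]); return im
E
python3 - <<'E'
from h import *
for n in("top","side"):
    print(n,get_calibration(n)); im=snap(n,f"pics/{n}0.png")
print(ctrl.state())
a=cv2.imread("pics/top0.png");b=cv2.imread("pics/side0.png")
cv2.imwrite("pics/both.png",cv2.resize(np.vstack([a,b]),None,fx=.78,fy=.78))
cv2.imwrite("pics/topL.png",cv2.resize(a,(800,600)))
E
```

```text
pics
top {'fx': 351.46360395243096, 'fy': 351.46360395243096, 'cx': 252.31951196101096, 'cy': 187.25450686350052, 'xyz': array([0.33604536, 0.01608385, 0.89361969]), 'attitude': array([-0.02184461,  0.71119413, -0.7016597 ,  0.03740835])}
side {'fx': 392.4809692815931, 'fy': 392.4809692815931, 'cx': 255.56461619221034, 'cy': 189.69231338259368, 'xyz': array([0.06125269, 0.6598317 , 0.87131317]), 'attitude': array([ 0.07855136, -0.2124158 ,  0.90450855, -0.36134955])}
{'time': 0.1, 'joints': array([-1.36359683e+00,  4.91523882e-01,  1.55942401e+00,  3.07889568e-05,
        1.09170071e+00, -1.05618417e-01]), 'joint_vel': array([-8.74434982e-05, -4.02796477e-03,  9.16022579e-04,  8.52845884e-04,
       -1.52533762e-03, -5.49224252e-04]), 'effort': array([ 2.79774787e-03, -6.13622904e+01, -2.58605307e+01,  6.94000209e-02,
        4.69980575e-02, -6.46603053e-05]), 'tcp_pos': array([ 0.19230803, -0.59443536,  0.21409267]), 'eef_rot': array([-5.27985929e-04,  9.87794004e-01,  1.55764971e-01, -1.31646385e-05]), 'wrist_force': array([-0.27257831, -0.1211355 ,  0.60866607]), 'moment': array([-0.00340284, -0.01308494,  0.04072322]), 'opening': 0.09492197318707261}
```

View pics/topL.png

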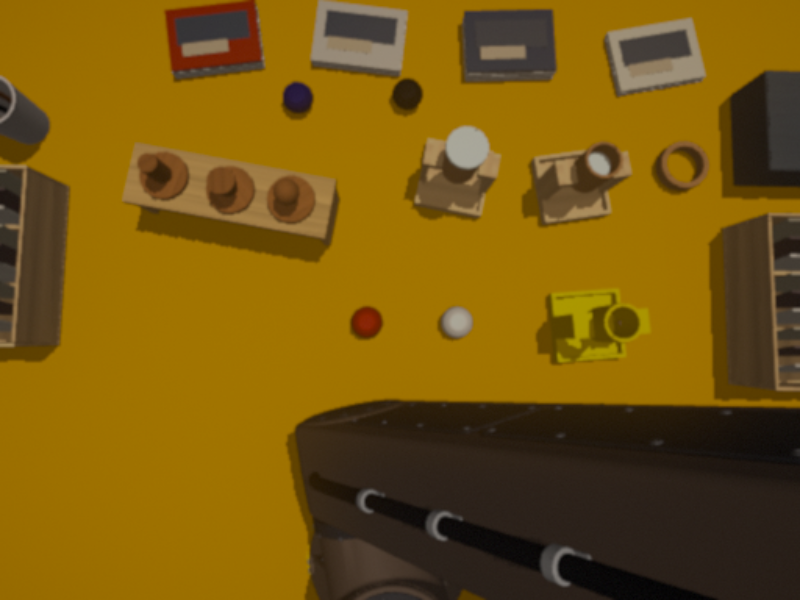

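View pics/side0.png

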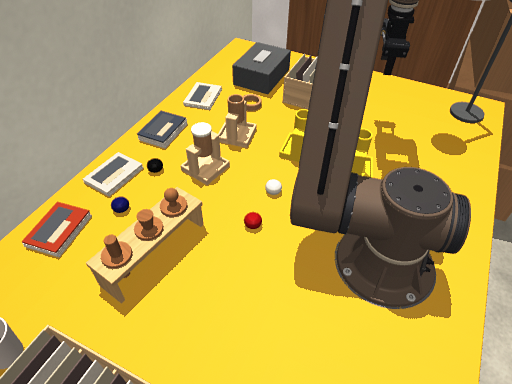

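Look-alikes: the tools in the rack are at side px (112,248), straight; (148,222), widening upwards; (172,200), ball-topped. The tubes are open brown with white inside at top px (603,162)/800, white-capped at (466,150), and yellow at (622,322). I'll check both choices in a close crop.

```bash
python3 - <<'E'
from h import *
a=cv2.imread("pics/top0.png");b=cv2.imread("pics/side0.png")
r=lambda i,x,y,w,h:cv2.resize(i[y:y+h,x:x+w],(400,300),interpolation=cv2.INTER_CUBIC)
# crops
cv2.imwrite("pics/crop1.png",np.vstack([np.hstack([r(b,85,180,120,90),r(b,200,85,80,60)]),np.hstack([r(a,75,80,152,114),r(a,335,80,80,60)])]))
c=get_calibration("top");s=get_calibration("side")
k=.64
print("tool collars",[at(c,u*k,v*k,.11).round(3) for u,v in((163,175),(230,189),(291,199))])
print("tube rim",at(c,603*k,162*k,.15).round(3))
print("rack corners",[at(c,u*k,v*k,.10).round(3) for u,v in((135,145),(337,180),(327,240),(124,202))])
E
```

```text
tool collars [array([0.568, 0.335, 0.11 ]), array([0.549, 0.239, 0.11 ]), array([0.536, 0.15 , 0.11 ])]
tube rim [ 0.586 -0.29   0.15 ]
rack corners [array([0.615, 0.382, 0.1  ]), array([0.568, 0.085, 0.1  ]), array([0.478, 0.098, 0.1  ]), array([0.529, 0.394, 0.1  ])]
```

View pics/crop1.png

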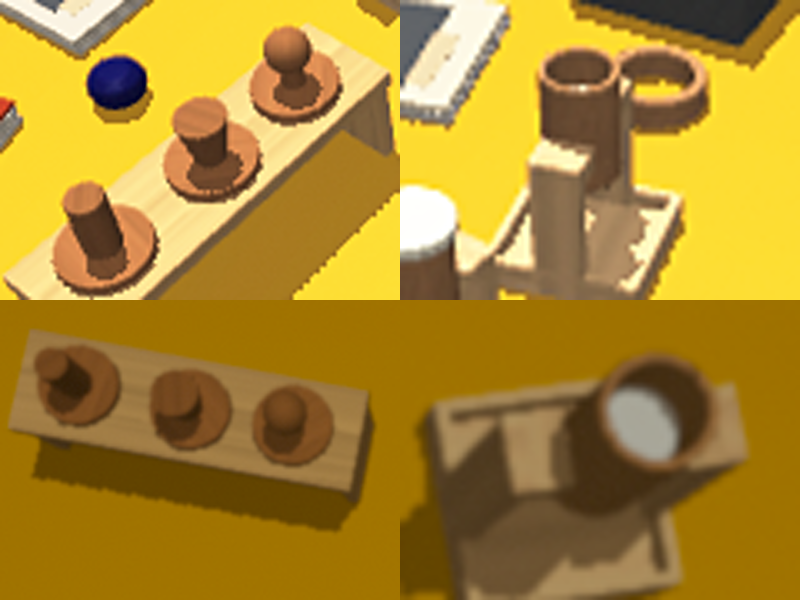

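The crop confirms the choices. The straight dowel is the leftmost in the top view, about (0.568, 0.335). The open tube with the white plug is at about (0.586, -0.29). I'll move above the dowel, with the jaws along the rack's x.

>>> drive_tool(motion="3.6 2.8 0.6 0.05; 3.6 2.8 0.6 0.05; 3.6 2.8 0.6 0.05; 3.6 2.8 0.6 0.05; 3.6 2.8 0.6 0.05; 3.6 2.8 0.6 0.05; 3.6 2.8 0.6 0.05", gripper=-1)

```text
time: 0.8
tcp_pos: [0.4455, -0.3972, 0.2567]
eef_rot: [-0.0, 0.945, 0.326, -0.0]
wrist_force: [0.2, -1.1, -1.1]
opening: 0.095
```

>>> drive_tool(motion="1 4.8 0 0.05; 1 4.8 0 0.05; 1 4.8 0 0.05; 1 4.8 0 0.05; 1 4.8 0 0.05; 1 4.8 0 0.05; 1 4.8 0 0.05; 1 4.8 0 0.05")

```text
time: 1.6
tcp_pos: [0.5243, -0.0127, 0.2566]
eef_rot: [-0.0, 0.862, 0.508, -0.0]
wrist_force: [0.2, -0.9, 0.5]
opening: 0.0948
```

>>> drive_tool(motion="0.6 4.9 0 0.05; 0.6 4.9 0 0.05; 0.6 4.9 0 0.05; 0.6 4.9 0 0.05; 0.6 4.9 0 0.05; 0.6 4.9 0 0.05; 0.6 4.9 0 0.05; 0 0 0 0")

```text
time: 2.4
tcp_pos: [0.5658, 0.3333, 0.2554]
eef_rot: [-0.0, 0.759, 0.651, -0.0]
wrist_force: [-0.3, -1.6, -0.9]
opening: 0.0953
```

```bash
python3 - <<'E'
from h import *
print(ctrl.state()); c=get_calibration("wrist");print(c)
im=snap("wrist","pics/w1.png")
cv2.imwrite("pics/w1L.png",cv2.resize(im[:,:,::-1],(800,600)))
print(proj(c,[.568,.335,.165],1),proj(c,[.568,.335,.11],1))
E
```

```text
{'time': 2.4, 'joints': array([4.31449975e-01, 5.03464297e-01, 1.42260835e+00, 8.33147176e-04,
       1.21603214e+00, 5.83174403e-01]), 'joint_vel': array([-0.07234644, -0.03624241,  0.07469215, -0.02302238, -0.01461794,
       -0.01786403]), 'effort': array([  2.62075312, -63.22260618, -30.1346755 ,   0.30790497,
         0.14636584,   0.21332741]), 'tcp_pos': array([0.56579429, 0.33326089, 0.25544733]), 'eef_rot': array([-4.45885494e-04,  7.58758525e-01,  6.51371846e-01, -1.39008202e-04]), 'wrist_force': array([-0.26428455, -1.59359028, -0.86924518]), 'moment': array([-0.04679264, -0.03622128, -0.02389463]), 'opening': 0.09525832815456754}
{'fx': 297.3186396354542, 'fy': 297.3186396354542, 'cx': 261.29422495672304, 'cy': 189.31483205485694, 'xyz': array([0.57556524, 0.39986233, 0.42567429]), 'attitude': array([ 0.11938871,  0.98992947, -0.07540747, -0.00998474])}
(np.float64(264.4144775252599), np.float64(190.8396910390906)) (np.float64(263.98537285450044), np.float64(178.51638526512497))
```

View pics/w1L.png

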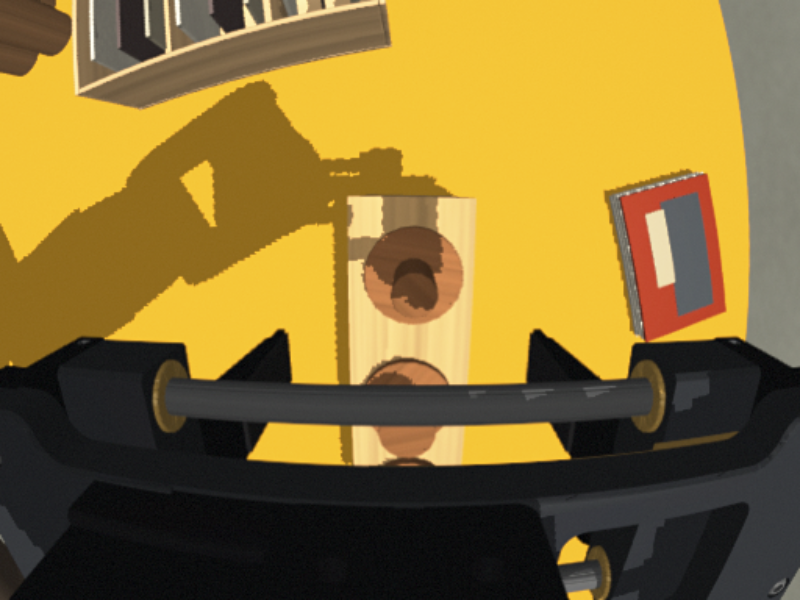

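The wrist view shows the straight dowel with its collar centred at (413,275)/800 and its handle top at (416,292)/800. The jaws line up with the rack.

```bash
python3 - <<'E'
from h import *
c=get_calibration("wrist")
print(at(c,413*.64,275*.64,.11,1),at(c,416*.64,292*.64,.165,1), ctrl.state()["tcp_pos"])
E
```

```text
[0.56864436 0.33500546 0.11      ] [0.57007032 0.33575257 0.165     ] [0.56574285 0.33071865 0.2554965 ]
```

>>> drive_tool(motion="0.3 0.5 -1 0; 0 0 -3 0; 0 0 -3 0; 0 0 -3 0; 0 0 -2.3 0; 0 0 -1 0; 0 0 0 0")

```text
time: 3.15
tcp_pos: [0.5692, 0.3321, 0.1224]
eef_rot: [-0.0, 0.761, 0.649, -0.001]
wrist_force: [0.0, 0.9, 0.3]
opening: 0.095
```

>>> drive_tool(motion="0 0 0 0; 0 0 0 0; 0 0 0 0; 0 0 0 0; 0 0 0 0; 0 0 0 0; 0 0 0 0; 0 0 0 0", gripper=1, grip_force=45)

```text
time: 3.95
tcp_pos: [0.5693, 0.3333, 0.1236]
eef_rot: [0.0, 0.761, 0.649, 0.0]
wrist_force: [-0.3, 0.3, 0.4]
opening: 0.0366
```

>>> drive_tool(motion="0 0 0 0; 0 0 0 0; 0 0 0 0; 0 0 0 0")

```text
time: 4.35
tcp_pos: [0.5693, 0.3333, 0.1236]
eef_rot: [0.0, 0.761, 0.649, -0.0]
wrist_force: [-0.8, 0.6, 0.1]
opening: 0.0272
```

>>> drive_tool(motion="0 0 1 0; 0 0 1.5 0; 0 0 2.5 0; 0 0 3 0; 0 0 3 0; 0 0 2 0; 0 0 1 0; 0 0 0 0")

```text
time: 5.15
tcp_pos: [0.5696, 0.3334, 0.2656]
eef_rot: [0.0, 0.761, 0.649, 0.001]
wrist_force: [-0.5, -0.8, -1.2]
opening: 0.0277
```

>>> drive_tool(motion="0 -2 3 0; 0.1 -4.5 1 0; 0.1 -4.9 0 0; 0.1 -4.9 0 0; 0.1 -4.9 0 0; 0.1 -4.9 0 0; 0.1 -4.9 0 0; 0.1 -4.9 0 0")

```text
time: 5.95
tcp_pos: [0.5757, -0.0276, 0.3026]
eef_rot: [-0.001, 0.761, 0.649, -0.001]
wrist_force: [1.0, 0.6, -1.6]
opening: 0.0275
```

>>> drive_tool(motion="0.2 -4.9 0 0; 0.2 -4.9 0 0; 0.2 -4.9 0 0; 0.2 -4.9 0 0; 0.2 -4.9 0 0; 0 -4.9 0 0; 0 -2.5 0 0; 0 0 0 0")

```text
time: 6.75
tcp_pos: [0.5854, -0.348, 0.3013]
eef_rot: [-0.001, 0.762, 0.648, -0.001]
wrist_force: [0.4, 0.7, -1.9]
opening: 0.0276
```

>>> drive_tool(motion="0 0 0 0; 0 0 0 0")

```text
time: 6.95
tcp_pos: [0.5864, -0.3435, 0.3032]
eef_rot: [-0.0, 0.76, 0.649, -0.0]
wrist_force: [0.6, 0.1, -0.6]
opening: 0.0272
```

```bash
python3 - <<'E'
from h import *
s=ctrl.state();print(s["tcp_pos"],s["eef_rot"],s["opening"]); c=get_calibration("wrist")
im=snap("wrist","pics/w2.png");im2=snap("side","pics/s2.png")
cv2.imwrite("pics/w2L.png",cv2.resize(im[:,:,::-1],(800,600)))
print(proj(c,[.586,-.29,.15],1))
import json;json.dump({k:np.array(v).tolist() for k,v in c.items()},open("c2.json","w"))
E
```

```text
[ 0.58637701 -0.34354581  0.30319299] [-4.87214859e-04  7.60421275e-01  6.49429940e-01 -1.80063092e-05] 0.027230685317119092
(np.float64(254.12675946415948), np.float64(131.27137465772068))
```

View pics/w2L.png

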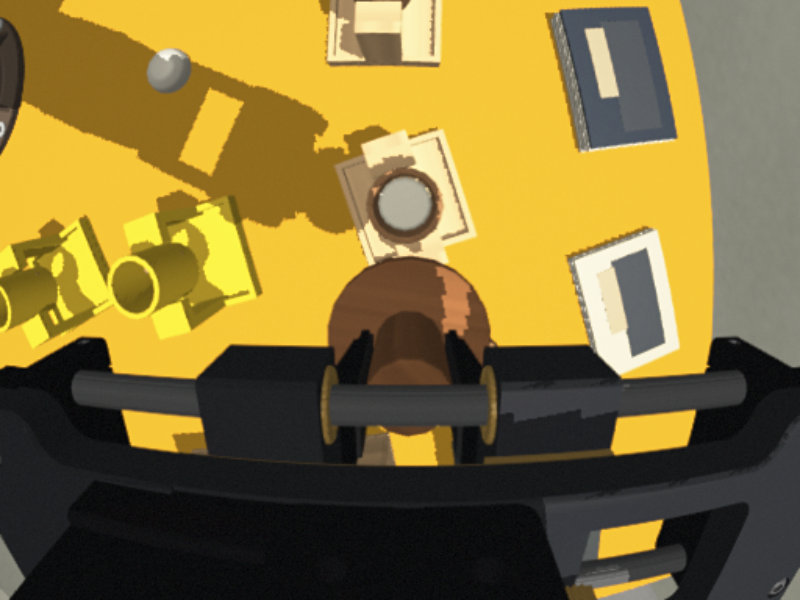

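The view shows the plug and tube rim centred at about (404,205)/800. The held collar spans columns 328–491, with its top edge at row 257. I'll refine with an enlarged crop of the tube.

```bash
python3 - <<'E'
from h import *
import json
im=cv2.imread("pics/w2.png"); c={k:np.array(v) if k in("xyz","attitude") else v for k,v in json.load(open("c2.json")).items()}
def ring(p,r,z): 
    return np.array([proj(c,[p[0]+r*np.cos(t),p[1]+r*np.sin(t),z],1) for t in np.linspace(0,2*np.pi,60)])
tube=at(c,404*.64,205*.64,.15,1); print("tube",tube)
col=np.array([.5865,-.342]) 
S=4; x0,y0=200,85
big=cv2.resize(im[y0:y0+150,x0:x0+130],None,fx=S,fy=S,interpolation=cv2.INTER_CUBIC)
for p,r,z,k in((tube,.027,.15,(0,0,255)),(col,.035,.2896,(255,0,0))):
    q=((ring(p,r,z)-[x0,y0]+.5)*S).astype(int); cv2.polylines(big,[q],True,k,1)
cv2.imwrite("pics/w2c.png",big)
E
```

```text
tube [ 0.59074948 -0.29068518  0.15      ]
```

View pics/w2c.png

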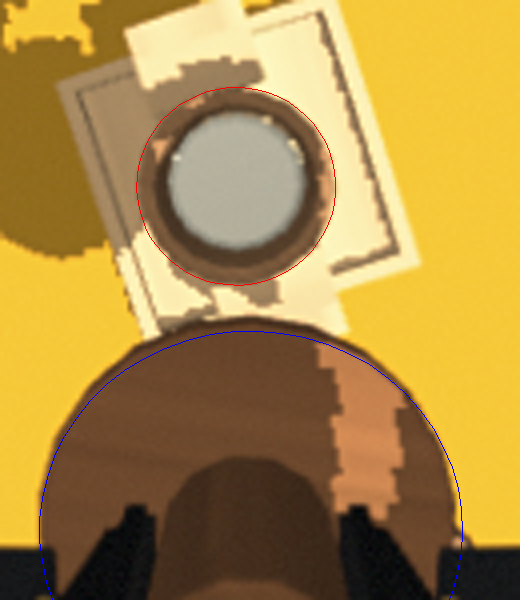

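>>> drive_tool(motion="0.1 1.2 0 0; 0.1 1.5 0 0; 0.1 1.5 0 0; 0.1 0.8 0 0; 0 0 -1.5 0; 0 0 -2 0; 0 0 -0.8 0; 0 0 0 0")

```text
time: 7.85
tcp_pos: [0.5902, -0.2941, 0.2598]
eef_rot: [-0.001, 0.761, 0.649, -0.0]
wrist_force: [0.1, -0.3, -1.4]
opening: 0.0275
```

>>> drive_tool(motion="0 0 0 0; 0 0 -0.5 0; 0 0 -0.5 0; 0 0 -0.4 0; 0 0 0 0")

```text
time: 8.35
tcp_pos: [0.5901, -0.2946, 0.246]
eef_rot: [-0.0, 0.761, 0.649, -0.0]
wrist_force: [-1.6, 1.0, -2.0]
opening: 0.0271
```

```bash
python3 - <<'E'
from h import *
s=ctrl.state();print(s["tcp_pos"],s["wrist_force"],s["moment"],s["opening"])
a=snap("wrist","pics/w3.png");b=snap("side","pics/s3.png")
u,v=map(int,proj(get_calibration("side"),[.59,-.29,.2]))
cr=b[max(0,v-45):v+75,u-50:u+50]
cv2.imwrite("pics/m3.png",np.hstack([cv2.resize(a[90:330,160:360],(400,480)),cv2.resize(cr,(400,480),interpolation=2)])[:,:,::-1])
E
```

```text
[ 0.59011033 -0.29458759  0.24597215] [-1.56423829  1.012325   -1.99345159] [-0.00951748 -0.05676771  0.03065941] 0.027143928719571487
```

View pics/m3.png

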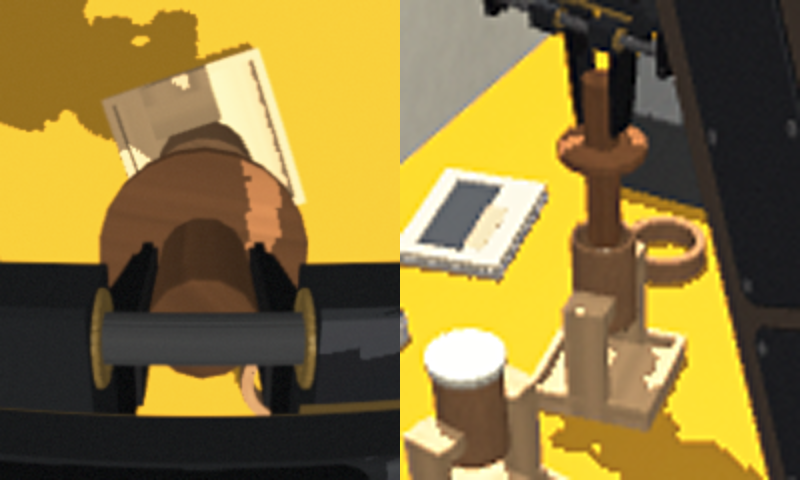

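The side crop shows the dowel's tip inside the bore and upright, at about (605,240), with only small forces. I'll push down slowly.

>>> drive_tool(motion="0 0 -0.6 0; 0 0 -0.6 0; 0 0 -0.4 0; 0 0 -0.3 0; 0 0 -0.3 0; 0 0 0 0")

```text
time: 9.05
tcp_pos: [0.5903, -0.2947, 0.2244]
eef_rot: [-0.0, 0.761, 0.649, 0.0]
wrist_force: [-0.3, -0.2, -0.9]
opening: 0.0273
```

>>> drive_tool(motion="0 0 -0.4 0; 0 0 -0.4 0; 0 0 -0.4 0; 0 0 -0.4 0; 0 0 0 0")

```text
time: 9.55
tcp_pos: [0.59, -0.2945, 0.2075]
eef_rot: [-0.001, 0.761, 0.649, -0.0]
wrist_force: [0.0, 0.3, -2.0]
opening: 0.0277
```

>>> drive_tool(motion="0 0 -0.5 0; 0 0 -0.5 0; 0 0 -0.5 0; 0 0 -0.5 0; 0 0 -0.5 0; 0 0 -0.3 0; 0 0 0 0")

```text
time: 10.25
tcp_pos: [0.5902, -0.2946, 0.18]
eef_rot: [-0.0, 0.761, 0.649, -0.0]
wrist_force: [0.1, 0.3, -1.3]
opening: 0.0275
```

```bash
python3 - <<'E'
from h import *
s=ctrl.state();print(s["tcp_pos"],s["wrist_force"],s["moment"],s["opening"])
b=snap("side","pics/s4.png")
u,v=map(int,proj(get_calibration("side"),[.59,-.29,.15]))
cr=b[max(0,v-50):v+70,u-60:u+60]
cv2.imwrite("pics/m4.png",cv2.resize(cr,(600,600),interpolation=2)[:,:,::-1])
E
```

```text
[ 0.59016663 -0.29459142  0.17996107] [ 0.13557199  0.33985594 -1.27419448] [-0.01508534 -0.10168832 -0.04523804] 0.02754467708550339
```

View pics/m4.png

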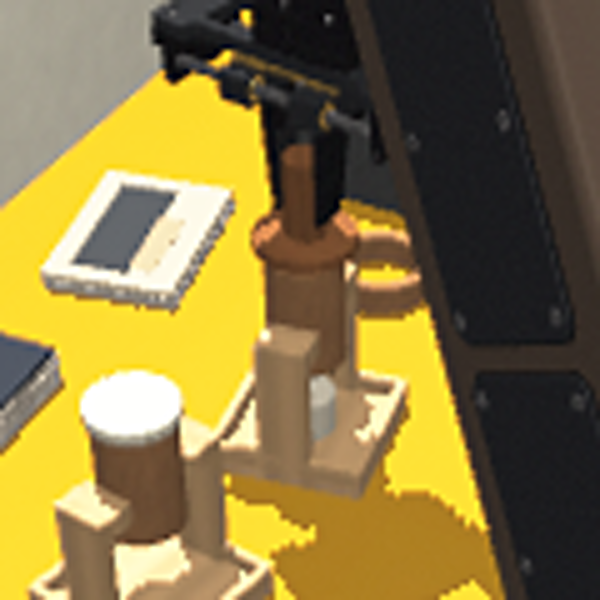

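The plug now stands in the tray at (320,405), below the tube, and the collar is just above the rim. I'll seat it.

>>> drive_tool(motion="0 0 -0.3 0; 0 0 -0.2 0; 0 0 -0.1 0; 0 0 0 0")

```text
time: 10.7
tcp_pos: [0.5903, -0.2947, 0.1745]
eef_rot: [-0.0, 0.761, 0.649, -0.0]
wrist_force: [0.1, -0.1, -0.7]
opening: 0.0272
```

>>> drive_tool(motion="0 0 -0.1 0; 0 0 -0.1 0; 0 0 0 0")

```text
time: 11.0
tcp_pos: [0.5904, -0.2947, 0.1736]
eef_rot: [0.0, 0.761, 0.649, 0.0]
wrist_force: [-1.7, 0.9, 5.4]
opening: 0.0273
```

The rim carries the collar now (+5 N). I'll release and go straight up.

>>> drive_tool(motion="0 0 0 0; 0 0 0 0; 0 0 0 0; 0 0 0 0; 0 0 0 0; 0 0 0 0; 0 0 0 0; 0 0 0 0", gripper=-0.2)

```text
time: 11.8
tcp_pos: [0.5904, -0.2947, 0.1727]
eef_rot: [0.0, 0.761, 0.649, 0.0]
wrist_force: [0.1, 0.1, 0.5]
opening: 0.057
```

>>> drive_tool(motion="0 0 1 0; 0 0 1.5 0; 0 0 2.5 0; 0 0 3 0; 0 0 3 0; 0 0 2 0; 0 0 1 0; 0 0 0 0")

```text
time: 12.6
tcp_pos: [0.5905, -0.2948, 0.3142]
eef_rot: [0.001, 0.761, 0.649, 0.0]
wrist_force: [0.0, 0.1, 0.1]
opening: 0.057
```

>>> drive_tool(motion="0 -2 0 0; 0 -3 0 0; 0 -2 0 0; 0 0 0 0; 0 0 0 0")

```text
time: 13.1
tcp_pos: [0.59, -0.3652, 0.3115]
eef_rot: [-0.001, 0.761, 0.649, -0.0]
wrist_force: [-1.1, -0.4, 0.1]
opening: 0.057
```

```bash
python3 - <<'E'
from h import *
s=ctrl.state();print(s["time"],s["tcp_pos"],s["wrist_force"],s["opening"])
a=snap("wrist","pics/w5.png");b=snap("side","pics/s5.png")
u,v=map(int,proj(get_calibration("side"),[.59,-.29,.15]))
cr=b[max(0,v-50):v+70,u-50:u+50]
cv2.imwrite("pics/m5.png",np.hstack([cv2.resize(a[60:300,160:360],(400,480)),cv2.resize(cr,(400,480),interpolation=2)])[:,:,::-1])
E
```

```text
13.1 [ 0.59002685 -0.36520059  0.31151252] [-1.07440243 -0.37891304  0.08955741] 0.05697670237120132
```

View pics/m5.png

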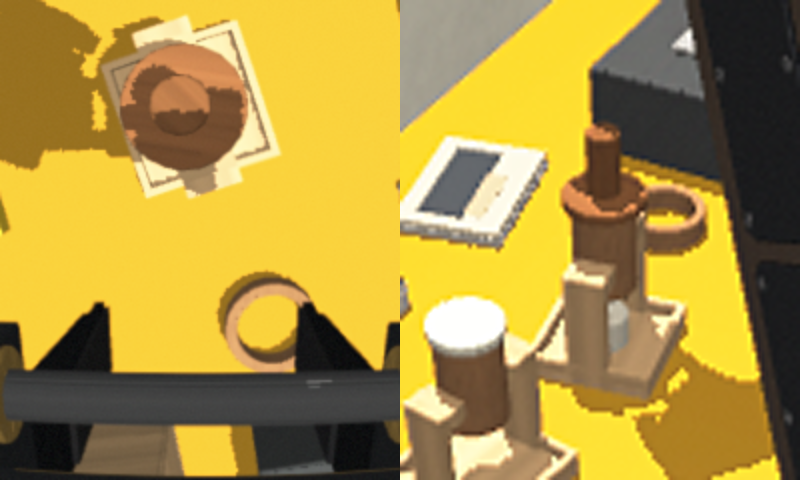

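The collar sits flat on the rim at (605,195), with the dowel upright. The plug is in the tray at (617,325), and the gripper is clear of everything.

```bash
python3 -c "
from bench import ctrl; print(ctrl.sign_off())"
```

```text
the job is handed in; nothing more can be done
None
```

I pushed the plug out of the tube with the straight dowel and handed the job in at about 13 s of the 48 s allowed. No verdict is reported.

- **What I did:** I took the straight dowel from the rack's leftmost hole as seen from above. I lowered it into the open tube and pushed the plug out of the bottom. Then I seated the collar on the rim with about 5 N, released and moved clear.
- **Last checks:** the side and wrist pictures show the plug in the stand's tray, the dowel upright with its collar flat on the rim, and the gripper touching nothing. The look-alikes were not touched.
- **What disagreed:** the force readings between push steps never showed the plug's expected resistance, because I only read them once the arm had stopped. That the plug came out rests on the pictures. The first top-camera estimate of the tube was also about 5 mm off the wrist-camera one; I used the wrist value and the dowel went in cleanly.

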